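# Bolt the conditioning chest shut

## Robot

A 7-joint arm with a two-finger parallel gripper is mounted at the origin on the work surface. World frame = base frame: x ahead of the robot, y to its left, z up, the work surface at z = 0. Lengths are in m, angles in rad, forces in N, time in s.
With the tool pointing down it reaches from about 0.425 to 1.025 m from the base axis. Payload 9.4 kg.
Tool frame: the origin (TCP) lies midway between the tips of the shut fingers; the grasp point (between the pads) lies 19 mm behind it; z points along the fingers, y is the line along which they close (so a half turn about z gives the same grasp; the last joint's range is limited). The gripper opens to 85 mm and grips with 20 to 120 N. Pads are 22 mm wide; open, the fingers measure 114 mm over their backs; the gripper's body (76 mm by 85 mm) begins 54 mm behind the grasp point. The pads swing forward as they close: fully open they stand 13 mm farther back than shut.
Start: joints at [-1.414, 0.599, -0.003, 1.599, 0.002, 0.943, -0.08], TCP at [0.168, 0.705, 0.231] pointing down, gripper open.
Joint ranges: [-2.57, 2.57], [-0.35, 1.97], [-1.29, 1.29], [0.11, 2.56], [-1.05, 4.19], [0.11, 1.86], [-2.63, 2.63]. Speed limits (rad/s): [2.22, 2.22, 3.01, 3.01, 3.14, 3.14, 3.14].

## Interface

Orientations are given as a rotation vector (axis times angle).
In Python, from rig import r, effector, kin, imaging, job, telemetry gives the robot as it stands. The module is installed in compiled form; this text tells all that it offers. Calls block until the motion is done:
- r.movep(position, orientation): joint-space move of the TCP to a pose.
- r.move_straight(position, vel=0.15, ori=None, guard=None): straight line of the TCP; ori=None keeps the orientation; vel is the mean speed in m/s. With guard (N) it stops when the force on the tool has changed by that much, and returns True; else False.
- r.goto_joints(angles): joint-space move.
- effector.move_gripper(opening): finger opening in m; the grip force is fixed at half the most; returns when the fingers have stopped.
- r.wait(seconds).
- kin.solve_ik(position, orientation): joint angles nearest the present ones, or None.
- imaging.read_camera(name): name is "side" or "top"; returns a dict with "img" (420x560x3 uint8, red, green, blue), "vertical_fov" (degrees; the focal length in pixels is half the picture's height over the tangent of half this angle, whatever the lens; pixels are square), "cx", "cy" (the principal point, pixels), "distortion" ([k1, k2, p1, p2, k3] as OpenCV has them; the pictures are not rectified), "position" and "attitude" of the camera in the world. Camera axes: x right, y down, z forward; pixel columns grow to the right and rows downward; lengths in m; the calibration is good to about 2 mm. A picture is of the moment at which its call begins. There is no depth.
A pose or a line that the arm cannot do raises r.IKError and nothing moves.
- job.hand_in(): hands the job in; it is judged then, once.
Readings, each from a call of its own:
- telemetry.read_clock(): time.
- telemetry.read_joint_positions(): joint angles.
- telemetry.read_qvel(): joint speeds.
- telemetry.read_joint_torque(): joint torques, N m.
- telemetry.read_ee_pos(): TCP position.
- telemetry.read_tool_rot(): TCP orientation.
- telemetry.read_force(): force on the tool from outside, world axes, zero at the start.
- telemetry.read_wrist_torque(): the same for the moment, N m.
- telemetry.read_width(): finger opening in m.
- telemetry.read_grasp_force(): force on a finger pad.
Only numpy, scipy, OpenCV 4.12 (cv2) and the standard library are available. Lean on these libraries where they do the work, as an engineer would, in place of code of your own. Each camera call takes 0.05 s, during which the arm holds its last target. There are 200 camera calls.

## Task

Shut the lid of the blue test chest. Then take the loose steel bolt (the bar with an upright handle post near one end), lay it in the open channel along the front of the chest, handle up and nose towards the keeper, and let go of it there before sliding it on; then slide it along its track, through the eye of the lid, until it is fully home in the keeper. Leave the other things on the bench where they are.

Things in the scene. Friction and masses are not known exactly. Their poses are not given: they have to be found in the camera images.
- chest: Blue steel box fixed to the bench, 180 mm deep (x), 320 wide (y), rim 112 high. Origin: centre of its underside; x away from the robot, y left, z up. Along its front is a steel latch shelf, top 90 mm up, from the front face (x = -90 mm) out to x = -175. The latch runs along y on the line x = -150: from left to right open channel, covered guide, lid's eye, keeper. The bolt slides right (-y).
- lid (a joint): Angle (rad) of the white lid (184 mm deep, 326 wide, 12 thick) about its hinge on the far rim: 0 shut, positive with the near edge raised, 1.3 at most; starts at 0.45 to 0.95. A stiff hinge holds it at any angle; 1 to 8 N at the push point moves it down, and it ends on a stop. Shut, its top is 127 mm above the bench and nothing on it stands more than 3 mm higher.
- lid_push (a point): Point on the lid's upper surface, midway across, 140 mm from the hinge and 44 mm from the near edge: a good place to press it down. Moves with the lid; z is normal to the lid.
- lid_hinge (a point): Middle of the hinge line, which runs along chest y at chest x = +90 mm, 115 mm above the bench. This line lies in the lid's underside; the upper surface is 12 mm above it. Axes turn with the lid.
- eye (a point): Centre of the lid's eye: a closed steel frame, 14 mm thick, opening 32 mm wide and 33 mm high, on a tongue from the lid's near edge. Moves with the lid. Shut, it hangs at chest x = -150, y = -83, z = 102.5 mm, in a gap of the shelf between guide and keeper and in line with them; the tongue's top is then 127 mm above the bench.
- channel (a point): Fixed to the chest (x = -150, y = 68, z = 90 mm), axes as the chest's: on the floor of the open-topped channel, which runs from chest y = 150 to -40 mm; walls 30 mm apart inside, 6 mm thick, 7 mm high; left end open. With the bolt's origin here and axes as the chest's, the bolt lies in the channel, nose 18 mm short of the covered guide.
- guide (a point): Fixed to the chest (x = -150, y = -40, z = 90 mm): floor of the covered guide's mouth, where the channel goes on as a tunnel 30 mm wide, 29 mm high, 20 mm long; its roof's top is 125 mm above the bench.
- keeper (a point): Fixed to the chest (x = -150, y = -103, z = 90 mm): floor of the keeper's mouth, a tunnel 30 mm wide and 29 mm high, closed by a wall 37 mm farther on (y = -140); its roof's top is 125 mm above the bench.
- home (a point): Fixed to the chest (x = -150, y = -50, z = 90 mm), axes as the chest's: the bolt's origin is here when its nose touches the keeper's closed end, that is fully home. The handle then stands 65 mm left of the covered guide's mouth.
- bolt: Loose steel bar 180 mm long (y), 24 wide, 24 high, 0.2 to 0.42 kg. Origin: mid-length, on its underside; z up. Its last 14 mm at -y are a nose 19 mm square. At y = +75 mm stands a round handle post, 20 mm in diameter, top 69 mm above the underside. Centre of mass about 8 mm from the origin towards the handle. Starts flat on the bench left of the chest, handle up, nose to the right within 0.3 rad.
- test_piece: Bystander: flat steel dumbbell-shaped test piece, 180 mm long (y), 30 wide at the ends, 14 at the waist, 12 thick, no handle; origin at the centre of its underside. It and the bolt lie in two places left of the chest, either way round.
- reagent: Bystander: white bottle, 70 mm in diameter, 160 mm high, right of the chest; origin at the centre of its underside.
- beaker: Bystander: white cup, 80 mm across, 100 mm high, beyond the bolt and test piece; origin at the centre of its underside.
There are look-alikes about, which are no part of the job. There is more than one size of the bolt; the job needs the largest.

How it is judged:
By the outcome, as a careful person would: the job done as asked, in the order asked, and still so for the second after the job is handed in, with the robot touching nothing.
It also fails if it takes over 61 s, if anything falls off the work surface, if the arm or the gripper's body presses on something with over 40 N, if the wrist force passes 120 N, or if a joint passes its speed limit or range.

## Working session

There is one attempt and no reset: what is moved stays moved. The work goes in short steps, each a Python script; the robot and the scene stay as the last script left them, time stands still between calls to the robot, and variables do not carry over. Pictures are saved under pics/ and viewed, at most 10 in all, crops included, and the job is handed in when it is done.

```bash
mkdir -p pics; python3 - <<'E'
from rig import r, effector, kin, imaging, job, telemetry
import cv2,pickle,numpy as np
d={}
for n in("side","top"):
    c=imaging.read_camera(n); d[n]=c
    cv2.imwrite(f"pics/{n}0.png",cv2.resize(c["img"][:,:,::-1],(784,588),interpolation=cv2.INTER_CUBIC))
    print(n,{k:v for k,v in c.items() if k!="img"})
pickle.dump(d,open("cam0.pkl","wb"))
print(telemetry.read_clock(),telemetry.read_tool_rot(),telemetry.read_width())
E
```

```text
side {'vertical_fov': 47.30182733141423, 'cx': 282.42221400753556, 'cy': 207.80252437050396, 'distortion': array([-0.0125296,  0.       ,  0.       ,  0.       ,  0.       ]), 'position': array([ 0.10903263, -1.03447258,  1.24038958]), 'attitude': array([-2.35715554,  0.45285277, -0.19873437])}
top {'vertical_fov': 52.14130030927379, 'cx': 287.4350203903296, 'cy': 209.52859804780104, 'distortion': array([-0.13378814,  0.        ,  0.        ,  0.        ,  0.        ]), 'position': array([ 0.34193675, -0.05144935,  1.21140861]), 'attitude': array([-2.13806645,  2.10344448, -0.16438683])}
0.1 [-3.66287417e-01 -3.12013308e+00  2.28128020e-03] 0.08512919853519582
```

View pics/side0.png

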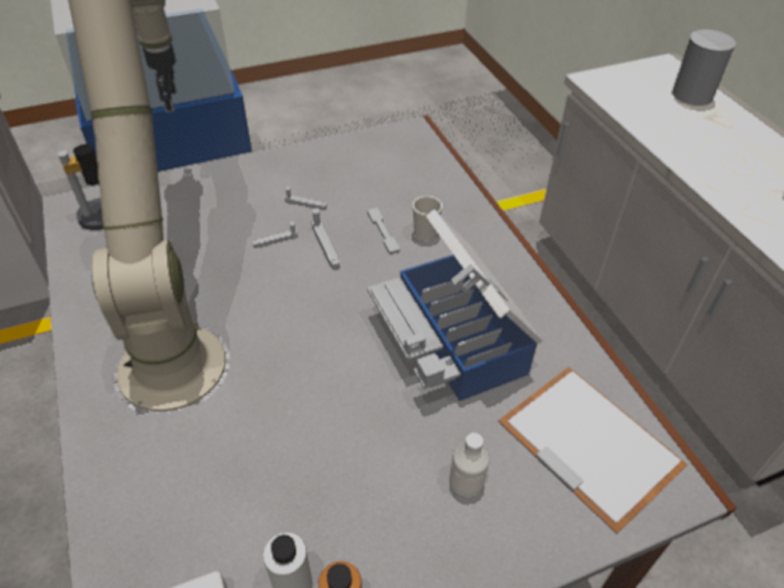

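View pics/top0.png

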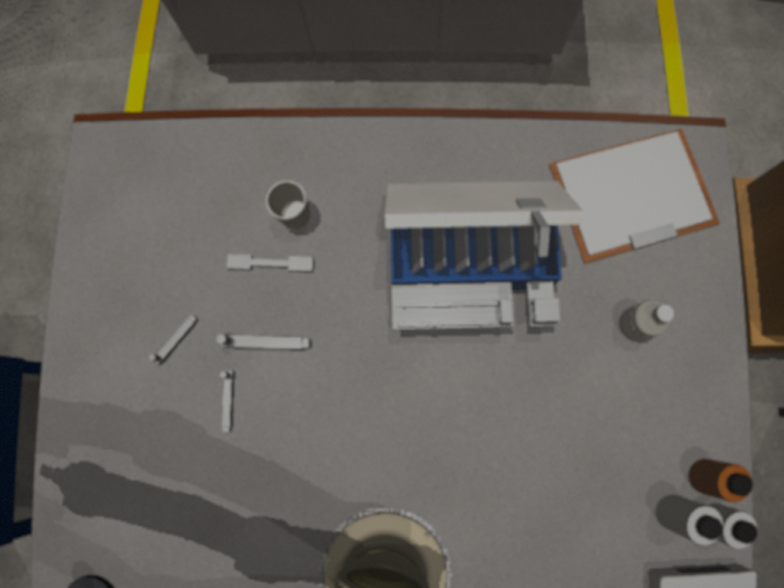

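The top picture shows three bolts: the large one at (265,342), and small ones at (175,338) and (227,400), all in ×1.4 pixels. The test piece is at (270,263), the chest at (475,255) and the bottle at (650,318). The large bolt at (265,342) is the longest, about 90 px against about 60 px, so it is the one meant. I'll confirm that in an enlarged crop.

```bash
cat > h.py <<'E'
import cv2,numpy as np
from scipy.spatial.transform import Rotation as R
def crop(img,x0,y0,w,h,s,bgr=True):
    c=cv2.resize(img[y0:y0+h,x0:x0+w,::-1],None,fx=s,fy=s,interpolation=cv2.INTER_CUBIC)
    for v in range((x0+9)//10*10,x0+w,10):
        p=int((v-x0+.5)*s); cv2.line(c,(p,0),(p,8 if v%50 else 20),(0,0,255),1)
        if v%20==0: cv2.putText(c,str(v),(p-10,30),0,.35,(0,255,255),1)
    for v in range((y0+9)//10*10,y0+h,10):
        p=int((v-y0+.5)*s); cv2.line(c,(0,p),(8 if v%50 else 20,p),(0,0,255),1)
        if v%20==0: cv2.putText(c,str(v),(10,p+4),0,.35,(0,255,255),1)
    return c
def K(c):
    h=c["img"].shape[0]; f=h/2/np.tan(np.radians(c["vertical_fov"])/2)
    return np.array([[f,0,c["cx"]],[0,f,c["cy"]],[0,0,1]])
def ray(c,uv):
    n=cv2.undistortPoints(np.array([[uv]],float),K(c),c["distortion"])[0,0]
    d=R.from_rotvec(c["attitude"]).apply([n[0],n[1],1]); return np.array(c["position"]),d
def atz(c,uv,z):
    p,d=ray(c,uv); return p+d*(z-p[2])/d[2]
def tri(c1,u1,c2,u2):
    p,d=ray(c1,u1);q,e=ray(c2,u2); d=d/np.linalg.norm(d);e=e/np.linalg.norm(e)
    s=np.linalg.lstsq(np.stack([d,-e],1),q-p,rcond=None)[0]
    a,b=p+s[0]*d,q+s[1]*e; return (a+b)/2,np.linalg.norm(a-b)
def proj(c,P):
    Rm=R.from_rotvec(c["attitude"]).as_matrix().T
    P=np.atleast_2d(np.array(P,float))
    return cv2.projectPoints(P,cv2.Rodrigues(Rm)[0],-Rm@np.array(c["position"]),K(c),np.array(c["distortion"]))[0][:,0]
E
python3 - <<'E'
import pickle,cv2,numpy as np; from h import *
d=pickle.load(open("cam0.pkl","rb")); t,s=d["top"]["img"],d["side"]["img"]
cv2.imwrite("pics/bolts.png",np.hstack([crop(t,100,180,130,132,3),crop(s,175,125,130,132,3)]))
cv2.imwrite("pics/chest_t.png",crop(t,268,125,140,116,5))
cv2.imwrite("pics/chest_s.png",crop(s,255,145,135,140,4.2))
E
```

```text
(no output)
```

View pics/bolts.png

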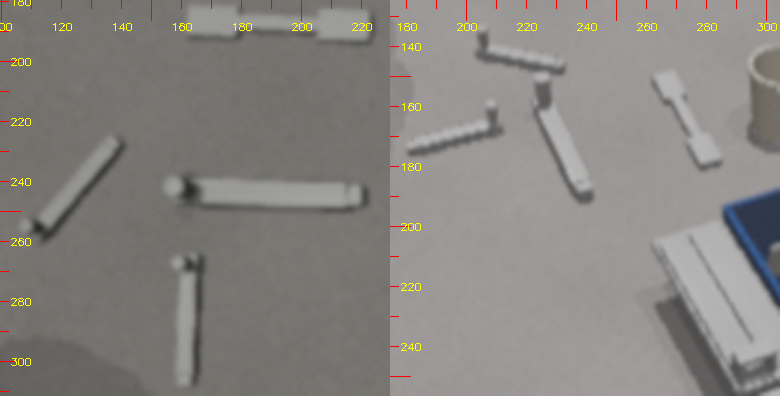

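View pics/chest_t.png

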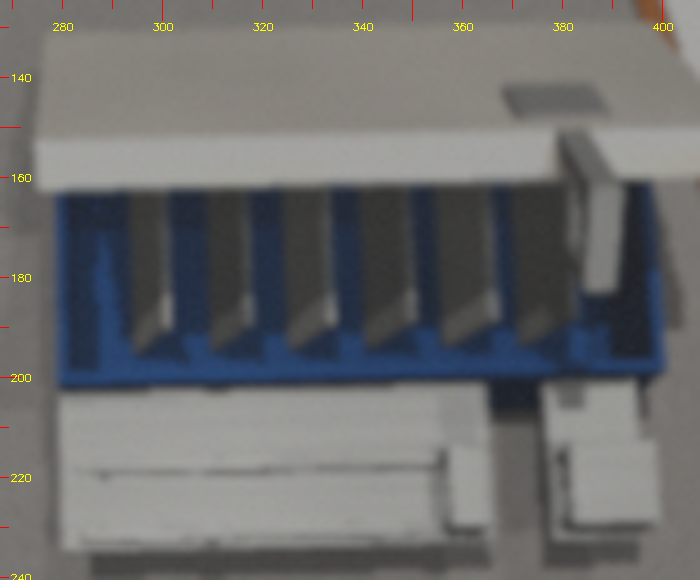

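View pics/chest_s.png

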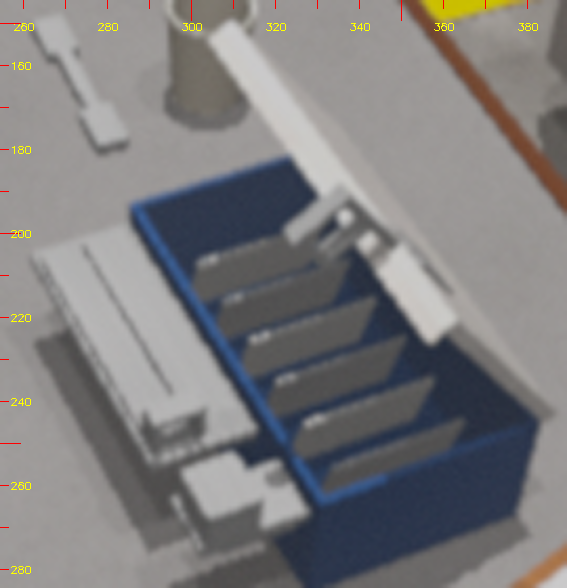

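The bolt crop confirms it: the big bolt has its post top at top (158,242) and side (225.5,150), and its nose at top (222,245). The two small ones are clearly shorter. The chest crops show the rim, shelf, guide, keeper and raised lid. Next I'll fit the poses.

```bash
cat > fit.py <<'E'
import pickle,numpy as np; from h import *
from scipy.optimize import least_squares
d=pickle.load(open("cam0.pkl","rb")); t,s=d["top"],d["side"]
# triangulation checks
for n,a,b in [("post top",(158,242),(225.5,150.5)),("nose end",(221.5,245),(239.5,188.5)),("rimFL",(279.5,199.5),(286.5,193.5)),("rimFR",(400.5,197.5),(331,264.5)),("lidNLu",(275,152.5),(311.5,148.5)),("lidNLl",(274.5,163),(303.5,154.5)),("shelfGuideFront",(366,232.5),(291.5,255))]:
    P,e=tri(t,a,s,b); print(n,P.round(4),round(e,4))
N=np.nan
obs=[('t',(-90,160,112),(279.5,199.5)),('t',(-90,-160,112),(400.5,N)),('t',(-90,100,90),(N,202,)),
('t',(-175,-60,90),(366,232.5)),('t',(-150,-40,125),(356.5,N)),('t',(-150,-60,125),(365.5,N)),('t',(-150,-103,125),(380.5,N)),
('s',(-90,160,112),(286.5,193.5)),('s',(-90,-160,112),(331,264.5)),('s',(90,-160,112),(382.5,245)),('s',(-175,-60,90),(291.5,255)),
('t','u',(275,152.5)),('t','l',(274.5,163)),('s','u',(311.5,148.5)),('s','l',(303.5,154.5))]
def pts(p):
    th=p[3]; out=[]
    for c,q,_ in obs:
        if isinstance(q,str):
            k=12 if q=='u' else 0
            q=(90-184*np.cos(th)+k*np.sin(th),163,115+184*np.sin(th)+k*np.cos(th))
        q=np.array(q)/1000; cs,sn=np.cos(p[2]),np.sin(p[2])
        out.append([p[0]+cs*q[0]-sn*q[1],p[1]+sn*q[0]+cs*q[1],q[2]])
    return np.array(out)
def res(p):
    P=pts(p); r=[]
    for (c,q,o),X in zip(obs,P): r+=list(proj(t if c=='t' else s,X)[0]-np.array(o))
    return np.nan_to_num(np.array(r))
f=least_squares(res,[.72,-.1,0,.7],loss='soft_l1',x_scale=[.1,.1,.1,.1])
print("chest x,y,yaw,lid",f.x.round(4)); 
for o,r in zip(obs,res(f.x).reshape(-1,2)): print(o,r.round(1))
b=[(t,(0,75,69),(158,242)),(s,(0,75,69),(225.5,150.5)),(t,(0,-90,21.5),(221.5,245)),(s,(0,-90,21.5),(239.5,188.5)),(t,(0,-76,24),(217,245))]
def rb(p):
    r=[];cs,sn=np.cos(p[2]),np.sin(p[2])
    for c,q,o in b:
        q=np.array(q)/1000; r+=list(proj(c,[p[0]+cs*q[0]-sn*q[1],p[1]+sn*q[0]+cs*q[1],q[2]])[0]-o)
    return np.array(r)
g=least_squares(rb,[.5,.3,0]); print("bolt",g.x.round(4),g.fun.reshape(-1,2).round(1).tolist())
pickle.dump((f.x,g.x),open("pose.pkl","wb"))
E
python3 fit.py
```

```text
post top [0.4488 0.3249 0.0658] 0.0005
nose end [0.447  0.1576 0.0201] 0.0034
rimFL [ 0.5614 -0.0056  0.1066] 0.0038
rimFR [ 0.5707 -0.3239  0.1093] 0.0045
lidNLu [ 6.411e-01 -4.000e-04  2.714e-01] 0.0027
lidNLl [0.6185 0.0017 0.2531] 0.003
shelfGuideFront [ 0.4816 -0.2352  0.0883] 0.0002
chest x,y,yaw,lid [ 0.654  -0.1625  0.0308  0.9061]
('t', (-90, 160, 112), (279.5, 199.5)) [-0.4  1.2]
('t', (-90, -160, 112), (400.5, nan)) [0.5 0. ]
('t', (-90, 100, 90), (nan, 202)) [ 0.  -0.1]
('t', (-175, -60, 90), (366, 232.5)) [-2.7  0.2]
('t', (-150, -40, 125), (356.5, nan)) [0.8 0. ]
('t', (-150, -60, 125), (365.5, nan)) [-0.4  0. ]
('t', (-150, -103, 125), (380.5, nan)) [1.2 0. ]
('s', (-90, 160, 112), (286.5, 193.5)) [-0.1 -1.2]
('s', (-90, -160, 112), (331, 264.5)) [ 0.5 -0.2]
('s', (90, -160, 112), (382.5, 245)) [1.8 0.1]
('s', (-175, -60, 90), (291.5, 255)) [-1.1 -2.1]
('t', 'u', (275, 152.5)) [-0.   2.5]
('t', 'l', (274.5, 163)) [ 0.7 -3.1]
('s', 'u', (311.5, 148.5)) [-2.3  1.5]
('s', 'l', (303.5, 154.5)) [ 2.8 -1.9]
bolt [ 0.448   0.247  -0.0049] [[0.6, 0.1], [0.1, -0.2], [-0.0, 0.4], [0.6, -0.3], [-0.6, 0.2]]
```

The chest is at (0.654, -0.163) with yaw 0.03, the lid at about 0.9 rad, and the bolt at (0.448, 0.247) with yaw about 0. Measured heights agree with the text: post 66 mm against 69, shelf 88 against 90, rim 108 against 112. Next I shut the lid along its arc.

```bash
cat >> h.py <<'E'
import pickle
def w(p,q):
    q=np.array(q)/1000; c,s=np.cos(p[2]),np.sin(p[2])
    return np.array([p[0]+c*q[0]-s*q[1],p[1]+s*q[0]+c*q[1],q[2]])
def down(yaw,sgn=1):   # tool y along (cos yaw, sin yaw)*sgn
    y=sgn*np.array([np.cos(yaw),np.sin(yaw),0]); z=np.array([0,0,-1.]); x=np.cross(y,z)
    return R.from_matrix(np.stack([x,y,z],1)).as_rotvec()
E
python3 - <<'E'
from rig import r, effector, kin, imaging, job, telemetry as T
from h import *
p=pickle.load(open("pose.pkl","rb"))[0]
def pp(th,e=0): return w(p,(90-140*np.cos(th)+(12+e)*np.sin(th),0,115+140*np.sin(th)+(12+e)*np.cos(th)))
best=None
for s in(1,-1):
    q=kin.solve_ik(pp(1.0,30),down(p[2],s)); print(s,None if q is None else np.round(q,2))
    if q is not None and (best is None or abs(q[6])<abs(best[1][6])): best=(s,q)
o=down(p[2],best[0])
effector.move_gripper(0.0)
r.move_straight([.2,.68,.34],vel=.3)
r.movep(pp(1.0,40)+[0,0,.03],o); print(T.read_clock(),T.read_ee_pos())
f0=np.array(T.read_force())
r.move_straight(pp(1.0,8),vel=.15,guard=8)
for th in np.arange(.95,-.031,-.1).tolist()+[-.03]:
    h=r.move_straight(pp(th,0),vel=.12,guard=18)
    f=np.array(T.read_force())-f0; print(round(th,2),h,T.read_ee_pos().round(4),f.round(1))
    if h or f[2]>25: break
print(T.read_clock())
E
```

```text
1 [-0.2   0.63  0.59  1.61 -0.4   1.02  0.54]
-1 [-0.43  0.82  1.11  1.62 -0.78  1.2  -2.25]
4.8333 [ 0.71236401 -0.15972739  0.29083788]
0.95 False [ 0.6728 -0.162   0.2367] [-0.4 -0.9 -0.7]
0.85 False [ 0.6609 -0.1623  0.2286] [-0.5 -0.4 -0.3]
0.75 False [ 0.6499 -0.1626  0.2194] [-0.5 -0.4 -0.6]
0.65 False [ 0.6398 -0.1629  0.2093] [ 0.5 -0.2 -0.7]
0.55 False [ 0.6308 -0.1631  0.1984] [ 0.4 -0.4  0.4]
0.45 False [ 0.623  -0.1634  0.1867] [-0.5 -0.1 -1. ]
0.35 False [ 0.6165 -0.1636  0.1743] [-0.1 -0.4 -0.6]
0.25 False [ 0.6113 -0.1637  0.1614] [-0.5 -0.8 -0.3]
0.15 False [ 0.6073 -0.1639  0.1479] [-0.3 -0.1 -0. ]
0.05 False [ 0.6047 -0.1639  0.1341] [-0.5 -0.4 -1.1]
-0.03 False [ 0.6054 -0.1646  0.1269] [-6.2  5.  33. ]
8.275
```

```bash
python3 - <<'E'
from rig import r, effector, kin, imaging, job, telemetry as T
from h import *
p,b=pickle.load(open("pose.pkl","rb"))
e=T.read_ee_pos(); r.move_straight(e+[0,0,.12],vel=.3)
r.movep([.46,.42,.27],down(b[2])); effector.move_gripper(.05)
print(T.read_clock(),T.read_joint_positions().round(2))
d={n:imaging.read_camera(n) for n in("side","top")}; pickle.dump(d,open("cam1.pkl","wb"))
a=crop(d["top"]["img"],268,165,140,80,5.6); cv2.imwrite("pics/t1.png",a)
cv2.imwrite("pics/s1.png",crop(d["side"]["img"],250,170,140,105,5.6))
E
```

```text
11.5333 [-1.38  0.56  0.87  1.84 -0.51  0.98 -0.3 ]
```

View pics/t1.png

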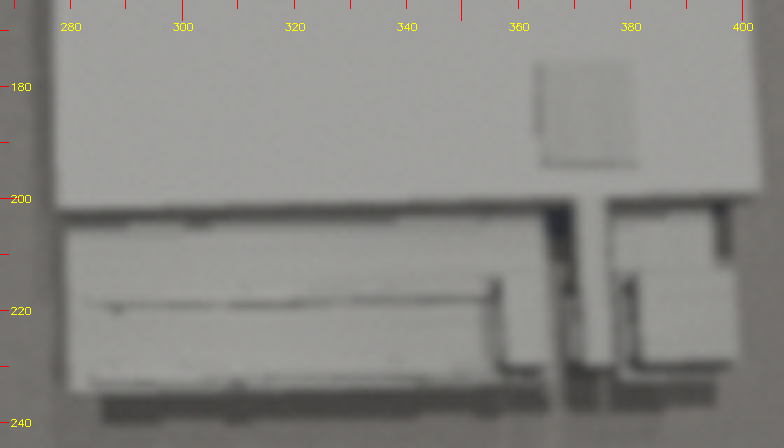

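View pics/s1.png

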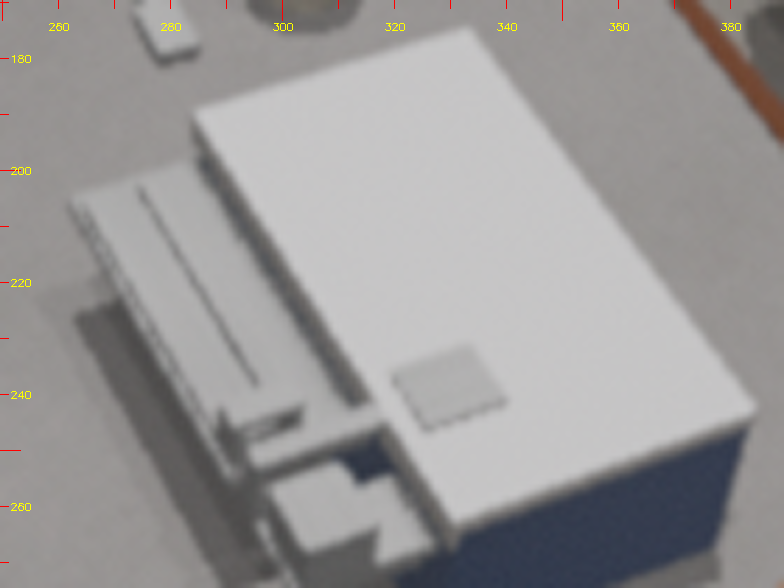

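The lid is shut: it lies flat, and the eye's tongue is in the gap at top (374.5,215). Next I refine the chest pose using the lid corners and the guide and keeper roofs.

```bash
cat > fit2.py <<'E'
from h import *
from scipy.optimize import least_squares
d=pickle.load(open("cam1.pkl","rb")); N=np.nan
obs=[('top',(-94,163,127),(277.7,201.8)),('top',(-94,-163,127),(403.5,198.5)),
('top',(-171,-40,125),(357,230.5)),('top',(-171,-60,125),(365.1,230.5)),('top',(-171,-103,125),(381,229.6)),
('top',(-129,-103,125),(381,213.2)),('top',(-170,-83,127),(374.5,N)),('top',(-175,60,90),(N,233.7)),('top',(-90,-60,90),(366,N)),
('side',(-94,163,127),(284.5,189.5)),('side',(-94,-163,127),(330.5,264.8)),('side',(90,163,127),(333,174.5)),('side',(90,-163,127),(384.5,242.5))]
def run(m):
    o=[x for x in obs if m in('both',x[0])]
    def res(p):
        return np.nan_to_num(np.concatenate([proj(d[c],w(p,q))[0]-np.array(u) for c,q,u in o]))
    f=least_squares(res,[.654,-.16,.03],loss='soft_l1',x_scale=.1); print(m,f.x.round(4),'channel',w(f.x,(-150,68,90)).round(4)); return f.x,res(f.x),o
run('top');run('side');x,rr,o=run('both')
for a,b in zip(o,rr.reshape(-1,2)): print(a,b.round(1))
P=pickle.load(open("pose.pkl","rb")); pickle.dump((x,P[1]),open("pose2.pkl","wb"))
E
python3 fit2.py
```

```text
top [ 0.6527 -0.1618  0.0325] channel [ 0.5006 -0.0987  0.09  ]
side [ 0.6498 -0.164   0.0361] channel [ 0.4975 -0.1015  0.09  ]
both [ 0.6521 -0.1619  0.033 ] channel [ 0.5    -0.0989  0.09  ]
('top', (-94, 163, 127), (277.7, 201.8)) [-0.1  0.1]
('top', (-94, -163, 127), (403.5, 198.5)) [0.  1.2]
('top', (-171, -40, 125), (357, 230.5)) [ 0.5 -0.2]
('top', (-171, -60, 125), (365.1, 230.5)) [ 0.2 -0.4]
('top', (-171, -103, 125), (381, 229.6)) [1.  0.2]
('top', (-129, -103, 125), (381, 213.2)) [0.2 0.4]
('top', (-170, -83, 127), (374.5, nan)) [-0.1  0. ]
('top', (-175, 60, 90), (nan, 233.7)) [0.  0.5]
('top', (-90, -60, 90), (366, nan)) [-4.2  0. ]
('side', (-94, 163, 127), (284.5, 189.5)) [-0.1 -0.5]
('side', (-94, -163, 127), (330.5, 264.8)) [ 0.2 -2.4]
('side', (90, 163, 127), (333, 174.5)) [ 0.6 -0.5]
('side', (90, -163, 127), (384.5, 242.5)) [0.7 0.2]
```

```bash
python3 - <<'E'
from rig import r, effector, kin, imaging, job, telemetry as T
from h import *
p,b=pickle.load(open("pose2.pkl","rb"))
g=w(b,(0,8,10))
r.movep(g+[0,0,.12],down(b[2]))
print('hit',r.move_straight(g,vel=.12,guard=8),T.read_ee_pos().round(4))
effector.move_gripper(.0); print('width',T.read_width(),T.read_grasp_force())
r.move_straight(g+[0,0,.20],vel=.2); print('width',T.read_width(),T.read_force().round(1))
c=w(p,(-150,76,100))
print(kin.solve_ik(c,down(p[2])))
r.move_straight(c+[0,0,.10],vel=.25,ori=down(p[2]))
r.move_straight(c+[0,0,.02],vel=.1); r.wait(.3)
print(T.read_clock(),T.read_ee_pos().round(4),'target',c)
d={n:imaging.read_camera(n) for n in("side","top")}; pickle.dump(d,open("cam2.pkl","wb"))
cv2.imwrite("pics/t2.png",np.vstack([crop(d["top"]["img"],268,195,140,46,5.6),crop(d["side"]["img"],235,170,140,60,5.6)]))
E
```

```text
hit False [0.4482 0.2552 0.0104]
width 0.02262810468230429 59.29444134235382
width 0.022231163317606547 [-0.5  0.6 -3.9]
[-0.28337087  0.60860219  0.51945505  2.22637588 -0.68441316  0.46554038
  0.81836894]
17.9667 [ 0.4999 -0.0908  0.1203] target [ 0.49970841 -0.0909223   0.1       ]
```

View pics/t2.png

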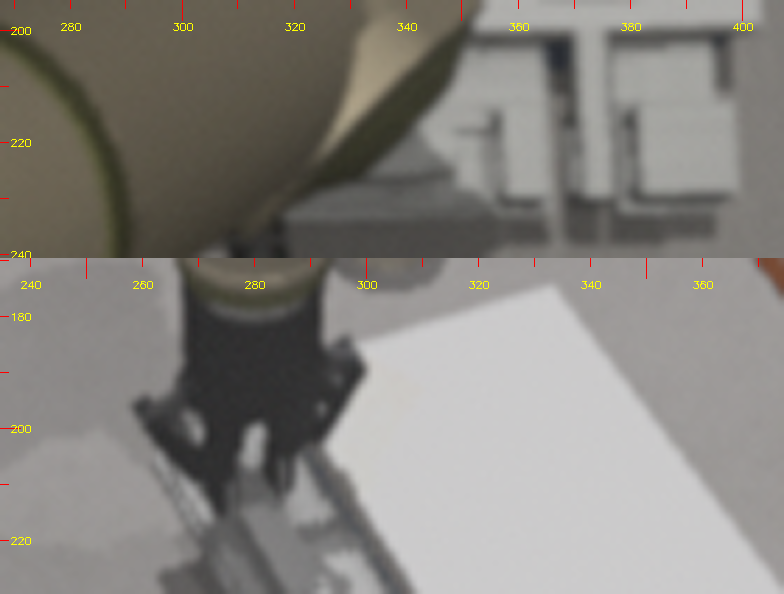

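The bolt is held (about 3.9 N, so roughly 0.39 kg) above the channel, but the arm hides it from the top camera. I'll lower it by touch: the floor should stop the TCP at about 0.100, a wall top at about 0.107.

```bash
python3 - <<'E'
from rig import r, effector, kin, imaging, job, telemetry as T
from h import *
p,b=pickle.load(open("pose2.pkl","rb"))
c=w(p,(-150,76,100))
h=r.move_straight(c-[0,0,.004],vel=.03,guard=5); r.wait(.1)
e=T.read_ee_pos(); print(h,e.round(4),T.read_force().round(1),T.read_wrist_torque().round(2),T.read_clock())
d=imaging.read_camera("side"); pickle.dump(d,open("cam3.pkl","wb"))
cv2.imwrite("pics/s3.png",crop(d["img"],250,195,70,70,8.4))
E
```

```text
True [ 0.4997 -0.0908  0.1008] [-0.9 -0.   6.9] [ 0.07  0.04 -0.05] 18.7917
```

```bash
python3 - <<'E'
from rig import r, effector, kin, imaging, job, telemetry as T
from h import *
p,b=pickle.load(open("pose2.pkl","rb"))
effector.move_gripper(.045); r.wait(.2)
e=T.read_ee_pos(); r.move_straight(e+[0,0,.12],vel=.2)
effector.move_gripper(.0)
r.move_straight(w(p,(-150,400,250)),vel=.35)
d={n:imaging.read_camera(n) for n in("side","top")}; pickle.dump(d,open("cam4.pkl","wb"))
print(T.read_clock())
cv2.imwrite("pics/t4.png",np.vstack([crop(d["top"]["img"],260,195,140,46,5.6),crop(d["side"]["img"],230,190,140,60,5.6)]))
E
```

```text
21.8167
```

View pics/t4.png

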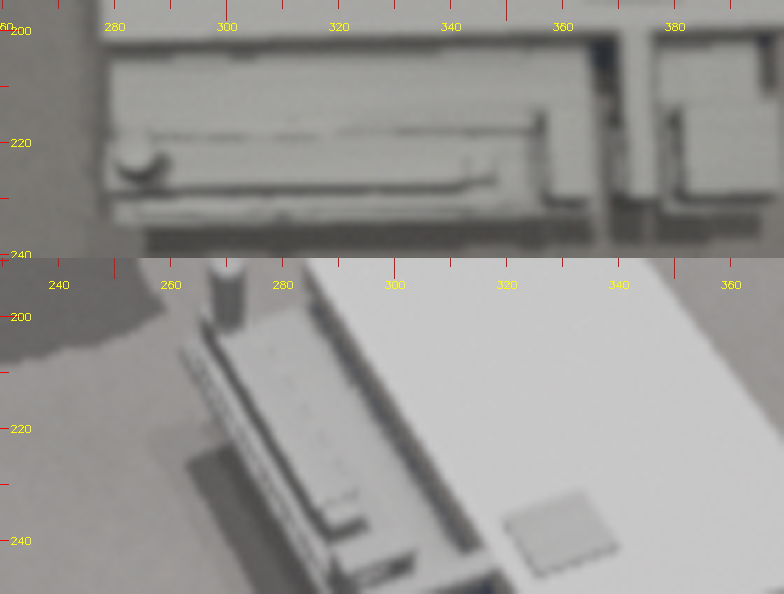

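The bolt lies in the channel, released: post at top (284,222), nose at (348,222), about 8 px short of the guide mouth at 356. Now I push it home with closed fingers behind the post.

```bash
python3 - <<'E'
from rig import r, effector, kin, imaging, job, telemetry as T
from h import *
p,b=pickle.load(open("pose2.pkl","rb")); o=down(p[2])
inv=lambda e:(np.array([[np.cos(p[2]),np.sin(p[2])],[-np.sin(p[2]),np.cos(p[2])]])@(e[:2]-p[:2])*1000).round(1)
r.move_straight(w(p,(-150,190,200)),vel=.35,ori=o)
r.move_straight(w(p,(-150,190,122)),vel=.2,guard=8)
f0=T.read_force(); print(T.read_clock(),f0.round(1))
for y,v in((150,.06),(100,.06),(58,.06),(36,.025)):
    h=r.move_straight(w(p,(-150,y,122)),vel=v,guard=14)
    print(y,h,inv(T.read_ee_pos()),(T.read_force()-f0).round(1),T.read_clock())
    if h: break
E
```

```text
23.125 [-0.1  0.8  0.3]
150 False [-150.1  149.4] [-0.6 -0.7  0.5] 23.9417
100 False [-149.9   99.9] [ 0.2 -0.7  0.6] 24.925
58 False [-150.    57.8] [-0.3 -0.5 -0.4] 25.775
36 True [-150.3   45.5] [ 0.5 -0.1  1.1] 26.375
```

It stopped at 45.5 mm, against about 46 expected for home. I'll press once more to make sure, retreat and look.

```bash
python3 - <<'E'
from rig import r, effector, kin, imaging, job, telemetry as T
from h import *
p,b=pickle.load(open("pose2.pkl","rb"))
inv=lambda e:(np.array([[np.cos(p[2]),np.sin(p[2])],[-np.sin(p[2]),np.cos(p[2])]])@(e[:2]-p[:2])*1000).round(1)
h=r.move_straight(w(p,(-150,38,122)),vel=.02,guard=15)
print(h,inv(T.read_ee_pos()),T.read_force().round(1))
r.move_straight(w(p,(-150,80,122)),vel=.1); r.move_straight(w(p,(-150,120,220)),vel=.3); r.move_straight(w(p,(-150,400,250)),vel=.35)
d={n:imaging.read_camera(n) for n in("side","top")}; pickle.dump(d,open("cam5.pkl","wb"))
print(T.read_clock())
print('post top expected at home', [proj(d[n],w(p,(-150,25,159)))[0].round(1) for n in('top','side')])
cv2.imwrite("pics/t5.png",np.vstack([crop(d["top"]["img"],265,195,140,46,5.6),crop(d["side"]["img"],235,195,140,60,5.6)]))
E
```

```text
True [-150.6   45.7] [0.4 1.9 0.7]
28.7083
post top expected at home [array([333. , 220.6]), array([286.3, 216. ])]
```

View pics/t5.png

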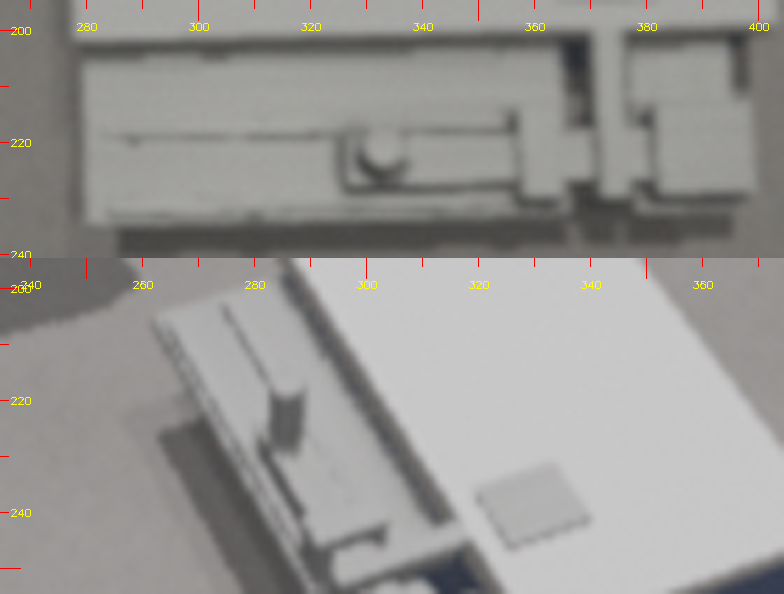

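The post top is at top (332.5,220.5) and side (286,217), matching the predicted home position. The bar shows on both sides of the eye in the gap and enters the keeper, and the lid is flat.

```bash
python3 -c "
from rig import job
print(job.hand_in())"
```

```text
the job is handed in; nothing more can be done
None
```

The lid is shut, and the largest bolt was laid in the channel, let go, then slid through the eye until it stopped fully home in the keeper. The job is handed in, with about 29 s of the 61 s used.

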